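# Hold a vibration probe on the loaded spindle bearing

### The arm

A 6-joint arm with a two-finger parallel gripper is mounted at the origin on the work surface. World frame = base frame: x ahead of the robot, y to its left, z up, the work surface at z = 0. Lengths are in m, angles in rad, forces in N, time in s.
With the tool pointing down it reaches from about 0.3 to 0.85 m from the base axis. Payload 4.2 kg.
Tool frame: the origin (TCP) lies at the centre of the arm's flange, where the gripper is bolted on; the fingertips stand 191 mm ahead of it and the grasp point (between the pads) lies 172 mm ahead of it; z points along the fingers, y is the direction in which the jaws open and shut (so a half turn about z gives the same grasp; the last joint's range is limited). The gripper opens to 91 mm and grips with 3 to 60 N. Pads are 32 mm wide; open, the fingers measure 118 mm over their backs; the gripper's body (76 mm by 178 mm) begins 60 mm behind the grasp point.
Start: joints at [1.263, 0.32, 1.565, -0, 1.257, -0.02], TCP at [0.163, 0.551, 0.405] pointing down, gripper open.
Joint ranges: [-3.11, 3.11], [-0.84, 2.01], [0.21, 2.61], [-1.34, 4.49], [0.05, 2.63], [-2.56, 2.56]. Speed limits (rad/s): [2.57, 2.57, 3.14, 3.14, 3.14, 3.14].

### API

Orientations are given as a unit quaternion [x, y, z, w].
In Python, from cell import ctrl gives the robot as it stands.
- The arm moves only by the tool jog_arm, never from a script. Its argument "moves" is text: rows parted by semicolons, each of 4 numbers parted by spaces: the shift along the tool's x, y, z in m, then the turn about the tool's z in degrees. A call has 1 to 12 rows; each row is the pose to reach, as a shift and turn from the pose commanded when the call began, along the tool's axes at that moment; what a row does not reach only later rows make up. A row lasts 1/12 s, in which the tool goes at most 41.7 mm and 7.16 degrees, less where a joint would pass 70% of its speed; a pose out of reach is approached as far as the arm can. A call with a gripper value outside its range is refused whole. "claw" is the opening, from 0 (shut) to 1 (fully open), set as the call begins (left out, the last holds). The fingers move at their own pace and stop on an object; "grip_force" is the grip in N (left out, the last holds). Time passes only in rows, so rows that repeat a pose let the fingers close. It gives the time, the measured TCP pose, the force and the opening at its end, in the units of the state.
- ctrl.sense(): the state, without advancing time (a new reading comes with each control period).
- ctrl.camera(name): name is "side" or "top"; returns a dict with "pixels" (480x640x3 uint8, blue, green, red), "depth" (480x640 float32, m along the optical axis (not along the pixel's ray), 0 where there is no reading), "fx", "fy", "cx", "cy" (pixels), "xyz" and "orientation" of the camera in the world. Camera axes: x right, y down, z forward; pixel columns grow to the right and rows downward; lengths in m; the calibration is good to about 2 mm. A picture is of the moment at which its call begins.
- ctrl.finish_job(): hands the job in, once; it reports no verdict.
Trained networks look in a picture, given as the dict that the camera call returned (one of the last four; its "shot" number tells which), for a name from the list of things; names that differ only in an ending like _2 or _b are one class to them, and where a whole thing is asked for, a point or a joint stands for the part that bears it (a point fixed in the world has none). Each returns a list of dicts, best first, with "confidence" (0 to 1); they miss things now and then, are a little off and sometimes report something else, mostly with a low value. They report only what shows in the picture. A call takes as long as a camera call. They do not tell look-alikes from the thing itself.
- ctrl.masks_of(thing, picture): "region" (480x640 bool, what is visible of it).
- ctrl.landmark_of(thing, picture): "centre" ([x, y, z] in m, in world coordinates, good to about 4 mm: a listed point, or the origin of a listed thing).
The state is a dict: "t": time; "qpos": joint angles; "joint_vel": joint speeds; "tau": joint torques, N m; "eef_pos": TCP position; "orientation": TCP orientation; "contact_force": force on the tool from outside, world axes, zero at the start; "torque": the same for the moment, N m; "gripper_width": finger opening in m.
Only numpy, scipy, OpenCV 4.12 (cv2) and the standard library are available. Lean on these libraries where they do the work, as an engineer would, in place of code of your own. Each camera call takes 0.05 s, during which the arm holds its last target.

### The job

Check the spindle bearing that carries the flywheel: take the hand probe out of its stand and set its spring tip on the middle of the round steel pad on the sloped top of the bearing block nearest the flywheel (the large plain disc, not the small grooved pulley). Hold the probe square to that sloped pad and press lightly, with the spring tip about half-way in and never driven hard against its stop, and finish while still holding it there, gripped and steady. Leave the other things on the bench where they are.

Things in the scene. Friction and masses are not known exactly. Their poses are not given: they have to be found in the camera images.
- probe_grip (a point): centre of the probe's black round handle (36 mm diameter, 80 mm long), where to grip it. z runs along the probe from tip to cap; the cap is 40 mm above. Round: any yaw will do. Below the handle a 23 mm steel nose, 30 mm long, then the spring tip, whose end lies 100 mm from this point along -z when not pressed. It starts upright in the stand, this point 115 mm above the table
- stylus_tip (a point): very end of the probe's spring tip, a steel ball end 10 mm across; moves with the spring
- stylus (a joint): travel of the spring tip into the probe, m: 0 = fully out, 0.012 = fully in, against its stop; spring 600 N/m, so half-way is 6 mm and about 3.6 N
- probe: the whole hand probe; origin at the end of the unpressed tip, z up the probe; 140 mm long in all, 0.15 to 0.25 kg
- stand: the probe's stand: plain aluminium block 85 x 85 mm, 70 mm tall, fixed, with an upright 26 mm through hole in its middle; origin at the centre of its underside. The nose goes 30 mm deep into the hole. The stand may be on either side of the bench; a steel drill block 85 x 85 mm, 45 mm tall, with nine drills up to 100 mm high, has the other side
- rig: spindle unit bolted to the bench: grey base plate 140 x 300 mm, 14 mm thick, two green bearing blocks 240 mm apart (at y = +120 and -120 mm) and a 20 mm steel shaft along y, 75 mm above the table. Origin at the centre of the underside; x points away from its front, y along the shaft
- spot_left (a point): measuring spot: middle of the face of the round steel pad (22 mm across, 4 mm proud) on the sloped top of the +y bearing block. z = outward normal of the pad, 0.35 rad (20 degrees) off vertical, leaning to the unit's front (its -x, the robot's side); y along the shaft. The spot is about 105 mm above the table; the block is 44 mm wide along y
- spot_right (a point): measuring spot: middle of the face of the round steel pad (22 mm across, 4 mm proud) on the sloped top of the -y bearing block. z = outward normal of the pad, 0.35 rad (20 degrees) off vertical, leaning to the unit's front (its -x, the robot's side); y along the shaft. The spot is about 105 mm above the table; the block is 44 mm wide along y
- pad_left: the round pad on the +y bearing block; origin at its foot, axes as its spot
- pad_right: the round pad on the -y bearing block; origin at its foot, axes as its spot
- flywheel: plain steel disc with six dark spots on each face, 96 mm diameter, 32 mm long over its hub, on the shaft between the blocks; origin at its centre, 70 mm from the middle of the shaft to one side or the other, so 50 mm from the nearest block. Its top is 123 mm above the table
- pulley: small aluminium V-pulley, 52 mm diameter, on the shaft on the side opposite to the flywheel; origin at its centre
- wrench_grip (a point): steel open wrench lying flat; bystander, leave alone
- brush: hand brush lying flat; bystander, leave alone
- turned_pin: stepped steel turning standing on its 34 mm wide foot, 34 mm tall; bystander, leave alone
- bush: brass ring, 40 mm outside, 28 mm tall; bystander, leave alone
- chuck_key: T-shaped steel key lying flat, about 90 by 90 mm, 14 mm thick; bystander, leave alone
- oil_bottle: white plastic bottle, 56 mm wide, 130 mm tall; bystander, leave alone
- grease_jar: grey jar, 68 mm wide, 70 mm tall; bystander, leave alone
Not all that is in view belongs to the job. What is shaped like the probe but red is not meant.

How it is judged:
By the outcome, as a careful person would: the job done as asked, in the order asked, and still so for the second after the job is handed in, while the arm keeps its last pose, push and grip.
It also fails if it takes over 38 s, if anything falls off the work surface, if the arm or the gripper's body presses on something with over 40 N, if the wrist force passes 120 N, or if a joint passes its speed limit or range.

## Working session

There is one attempt and no reset: what is moved stays moved. The work goes in short steps, Python scripts to look and compute and a tool call to move; the robot and the scene stay as the last step left them, time stands still between calls to the robot, and variables do not carry over. Pictures are saved under pics/ and viewed, and the job is handed in when it is done.

Besides the shell and the picture viewer there is one more tool, called after "Call:" by a JSON object that holds its "op" and its "data". jog_arm: Moves the arm, as the interface text tells. Its arguments: {"type":"object","properties":{"moves":{"type":"string"},"claw":{"type":"number"},"grip_force":{"type":"number"}},"required":["moves"]}

```bash
ls; mkdir -p pics; python3 - <<'E'
from cell import ctrl
import cv2
print(ctrl.sense())
for n in ("side","top"):
    c=ctrl.camera(n); cv2.imwrite(f"pics/{n}0.png",c["pixels"])
    print(n,c["xyz"],c["orientation"],c["fx"],c["fy"],c["cx"],c["cy"])
    for th in ("probe_grip","stand","rig","spot_left","spot_right","flywheel","pulley","oil_bottle","grease_jar"):
        print(th,[(d["confidence"],d["centre"]) for d in ctrl.landmark_of(th,c)])
E
```

```text
pics
{'t': 0.0, 'qpos': array([ 1.26299304e+00,  3.20286427e-01,  1.56568494e+00, -1.17587477e-05,
        1.25738957e+00, -2.00172629e-02]), 'joint_vel': array([-0.00158536,  0.00149921,  0.00308722, -0.00014977,  0.00053416,
        0.00053976]), 'tau': array([ 1.03785402e-03, -4.12469387e+01, -2.31972975e+01,  7.29456497e-02,
        4.57086833e-02, -1.17394843e-04]), 'eef_pos': array([0.16316051, 0.55118603, 0.40392083]), 'orientation': array([ 1.43395115e-01,  9.89665125e-01, -8.73205268e-04, -1.38755683e-04]), 'contact_force': array([ 0.21130853, -0.0178886 , -0.37320179]), 'torque': array([ 0.07271151, -0.02125965,  0.00887985]), 'gripper_width': 0.0911829237418231}
side [ 0.32834646 -0.9359372   1.23785596] [ 0.93369924 -0.11170597  0.03245566 -0.3386357 ] 536.6850602048153 536.6850602048153 313.7580714965689 244.12835263088692
probe_grip [(0.9, [0.4848, -0.3265, 0.1147]), (0.73, [0.4765, -0.4244, 0.1005]), (0.68, [0.3846, -0.3129, 0.1013]), (0.65, [0.5133, 0.4767, -0.0002])]
stand [(0.86, [0.4856, -0.3285, -0.0034]), (0.31, [0.5957, 0.0983, 0.1029])]
rig [(0.72, [0.6039, -0.
[... 356 characters left out ...]
op [ 0.38223057 -0.01405482  1.34086791] [ 0.71364877 -0.6981046   0.03597558 -0.04539999] 587.2933375530057 587.2933375530057 321.39245512735516 239.47840446048934
probe_grip [(0.85, [0.4718, -0.4241, 0.1019]), (0.69, [0.4885, -0.3313, 0.1125]), (0.66, [0.3843, -0.3161, 0.1043])]
stand [(0.91, [0.4838, -0.3234, 0.0043])]
rig [(0.59, [0.6009, -0.0236, -0.0013])]
spot_left [(0.5, [0.5918, 0.0963, 0.1082]), (0.16, [0.604, -0.143, 0.0956])]
spot_right [(0.64, [0.6003, -0.1415, 0.107])]
flywheel [(0.86, [0.6059, -0.0954, 0.074])]
pulley [(0.61, [0.6023, 0.05, 0.0741]), (0.54, [0.6453, -0.2806, 0.0016])]
oil_bottle []
grease_jar [(0.77, [0.6426, -0.2835, 0.004]), (0.19, [0.6007, 0.0524, 0.0749])]
```

View pics/side0.png

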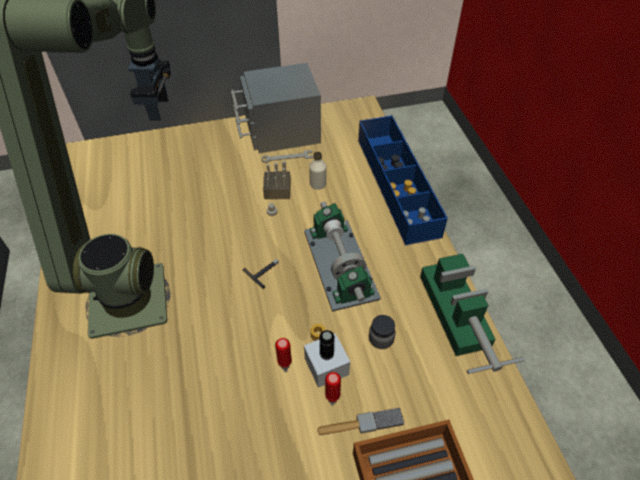

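View pics/top0.png

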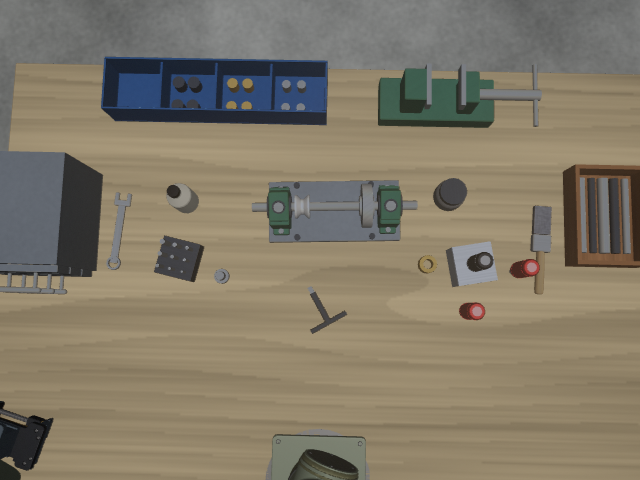

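The black probe stands in the stand at about (325,343) in side and (482,261) in top. The two red ones are decoys. The flywheel is at (368,205) in top, on the -y side, so the target is spot_right. The jog can't tilt the tool, so I'll have to pivot the probe about the jaw axis, using the stand hole. First I'll refine the poses.

```bash
cat > h.py <<'E'
import numpy as np, cv2
from scipy.spatial.transform import Rotation as R
from cell import ctrl
def cloud(c):
    v,u=np.mgrid[0:480,0:640]; d=c["depth"]
    P=np.stack([(u-c["cx"])/c["fx"]*d,(v-c["cy"])/c["fy"]*d,d],-1)
    W=P@R.from_quat(c["orientation"]).as_matrix().T+c["xyz"]; W[d==0]=np.nan
    return W
def proj(c,p):
    q=(np.asarray(p)-c["xyz"])@R.from_quat(c["orientation"]).as_matrix()
    return q[...,0]/q[...,2]*c["fx"]+c["cx"],q[...,1]/q[...,2]*c["fy"]+c["cy"]
E
python3 - <<'E'
from h import *
acc={}
for k in range(4):
  for n in ("side","top"):
    c=ctrl.camera(n)
    for th in ("probe_grip","stand","rig","spot_left","spot_right","flywheel"):
        L=ctrl.landmark_of(th,c)
        L=[d for d in L if d["confidence"]>.3]
        if th=="probe_grip": L=[d for d in L if abs(d["centre"][0]-.486)<.03 and abs(d["centre"][1]+.328)<.03]
        if L: acc.setdefault((th,n),[]).append(L[0]["centre"])
for k,v in sorted(acc.items()): print(k,len(v),np.mean(v,0).round(4),np.std(v,0).round(4))
for n in ("side","top"):
    c=ctrl.camera(n); W=cloud(c)
    box=lambda x,y,z:(abs(W[...,0]-x[0])<x[1])&(abs(W[...,1]-y[0])<y[1])&(W[...,2]>z[0])&(W[...,2]<z[1])
    m=box((.486,.03),(-.328,.03),(.147,.165)); print(n,"cap pts",m.sum(),np.nanmean(W[m],0),W[m].max(0)-W[m].min(0))
    m=box((.486,.07),(-.328,.07),(.063,.077)); q=W[m]; print("stand top",m.sum(),q.mean(0),cv2.minAreaRect((q[:,:2]*1000).astype(np.float32)))
    m=box((.6,.12),(-.023,.18),(.009,.019)); q=W[m]; print("plate",m.sum(),q[:,2].mean(),cv2.minAreaRect((q[:,:2]*1000).astype(np.float32)))
    for y in (-.143,.097):
        m=box((.597,.035),(y,.03),(.085,.125)); q=W[m]; A=np.c_[q[:,:2],np.ones(len(q))]
        s=np.linalg.lstsq(A,q[:,2],rcond=None)[0]; print("blk",y,m.sum(),q.mean(0),s)
    u,v=proj(c,[.597,-.143,.105]); u=int(u);v=int(v); im=c["pixels"][v-40:v+40,u-53:u+53]
    cv2.imwrite(f"pics/blk_{n}.png",cv2.resize(im,None,fx=7,fy=7,interpolation=cv2.INTER_CUBIC)); print(u-53,v-40)
E
```

```text
('flywheel', 'side') 4 [ 0.6074 -0.0917  0.077 ] [0.0011 0.0011 0.0016]
('flywheel', 'top') 4 [ 0.6085 -0.0938  0.0731] [0.0013 0.0005 0.0015]
('probe_grip', 'side') 4 [ 0.4838 -0.3275  0.114 ] [0.0013 0.0009 0.0012]
('probe_grip', 'top') 4 [ 0.4902 -0.328   0.1146] [0.001  0.0005 0.0018]
('rig', 'side') 4 [ 0.6041 -0.0233 -0.0032] [0.0012 0.0011 0.001 ]
('rig', 'top') 4 [ 6.019e-01 -2.210e-02  2.000e-04] [0.0009 0.0012 0.0016]
('spot_left', 'side') 4 [0.5613 0.1313 0.0768] [0.0621 0.0576 0.0435]
('spot_left', 'top') 4 [0.6053 0.0022 0.0807] [0.024  0.165  0.0456]
('spot_right', 'side') 4 [ 0.6033 -0.0285  0.0785] [0.0083 0.2025 0.0465]
('spot_right', 'top') 4 [ 0.5735 -0.1863  0.0809] [0.0499 0.0808 0.0436]
('stand', 'side') 4 [ 0.4829 -0.3285 -0.0006] [0.0016 0.001  0.0008]
('stand', 'top') 4 [ 0.4851 -0.3262  0.0032] [0.0012 0.0009 0.001 ]
side cap pts 175 [ 0.48403734 -0.33182545  0.15421259] [0.03445335 0.03367724 0.01422674]
stand top 845 [ 0.48252082 -0.33823965  0.07007406] ((485.1045227050781, -329.7525634765625), (86.59971618652344, 86.9953384399414), 9.833773612976074)
pla
[... 181 characters left out ...]
37] [ 0.31694918  0.17139258 -0.06560656]
blk 0.097 339 [0.59677206 0.0903826  0.10065502] [ 0.23726976  0.16588563 -0.05593411]
297 235
top cap pts 247 [ 0.48438999 -0.32609966  0.15398674] [0.03481009 0.0366721  0.01385721]
stand top 1171 [ 0.48296372 -0.32244169  0.06970106] ((484.64874267578125, -326.9732666015625), (84.93683624267578, 87.56845092773438), 10.013492584228516)
plate 4087 0.013788515940644843 ((598.440673828125, -21.600845336914062), (307.9621276855469, 173.03598022460938), 86.8235092163086)
blk -0.143 712 [ 0.60190487 -0.1406232   0.10038131] [ 0.33988545  0.00068043 -0.10410171]
blk 0.097 706 [0.59565734 0.09759057 0.10099007] [ 0.30437876  0.03820726 -0.08404404]
338 167
```

```bash
python3 - <<'E'
from h import *
c=[ctrl.camera("side"),ctrl.camera("top")]
ims=[]
for k in c:
    u,v=proj(k,[.597,-.143,.105]);u=int(u);v=int(v)
    i=cv2.resize(k["pixels"][v-25:v+25,u-25:u+25],(390,390),interpolation=cv2.INTER_CUBIC);ims.append(i);print(u-25,v-25)
    W=cloud(k)
    # shaft axis: top ridge points between blocks
    m=(W[...,2]>.078)&(W[...,2]<.09)&(abs(W[...,0]-.605)<.02)&(abs(W[...,1]+.023)<.2)
    q=W[m]; 
    for y in np.arange(-.2,.17,.02):
        s=q[abs(q[:,1]-y)<.01]
        if len(s)>5: print(round(y,2),len(s),np.median(s,0).round(4))
    # block pad top
    for y in (-.143,.097):
        m=(W[...,2]>.09)&(W[...,2]<.125)&(abs(W[...,0]-.6)<.035)&(abs(W[...,1]-y)<.027)
        q=W[m]; n=np.array([-np.sin(.35),0,np.cos(.35)]); h=q@n
        s=np.sort(h); print("h pct",np.percentile(h,[5,25,50,75,90,97]).round(4))
cv2.imwrite("pics/blk.png",np.hstack(ims))
E
```

```text
325 250
-0.2 37 [ 0.6068 -0.1992  0.082 ]
-0.18 44 [ 0.6075 -0.1796  0.083 ]
-0.16 36 [ 0.6045 -0.168   0.0841]
-0.1 19 [ 0.5934 -0.106   0.087 ]
-0.06 6 [ 0.6012 -0.052   0.0844]
-0.04 35 [ 0.6033 -0.0392  0.0835]
-0.02 34 [ 0.6001 -0.0206  0.084 ]
-0.0 30 [0.6009 0.0012 0.0838]
0.02 34 [0.5998 0.0222 0.0828]
0.04 35 [0.6055 0.0326 0.0866]
0.06 16 [0.6169 0.0549 0.0861]
0.08 6 [0.6214 0.0767 0.0866]
0.14 19 [0.5966 0.1434 0.0832]
0.16 9 [0.5938 0.1526 0.0813]
h pct [-0.1223 -0.1137 -0.1116 -0.1093 -0.1077 -0.1056]
h pct [-0.1221 -0.1112 -0.1086 -0.1059 -0.1036 -0.1009]
366 182
-0.2 43 [ 0.6084 -0.1948  0.0833]
-0.18 72 [ 0.6067 -0.1794  0.0831]
-0.12 32 [ 0.6046 -0.1143  0.084 ]
-0.1 6 [ 0.5902 -0.107   0.086 ]
-0.08 39 [ 0.6043 -0.075   0.0845]
-0.06 71 [ 0.6037 -0.0602  0.0827]
-0.04 71 [ 0.6018 -0.0407  0.0829]
-0.02 76 [ 0.6024 -0.0191  0.0838]
-0.0 75 [6.007e-01 4.000e-04 8.260e-02]
0.02 72 [0.6002 0.0199 0.083 ]
0.04 45 [0.5986 0.0433 0.0873]
0.06 48 [0.6033 0.0626 0.0846]
0.08 12 [0.6004 0.0719 0.083 ]
0.12 18 [0.5978 0.1267 0.0834]
0.14 71 [0.5969 0.1394 0.0835]
0.16 30 [0.596  0.1536 0.0835]
h pct [-0.1174 -0.1133 -0.1112 -0.1091 -0.1073 -0.105 ]
h pct [-0.1171 -0.1107 -0.1087 -0.1066 -0.1046 -0.1028]
```

View pics/blk.png

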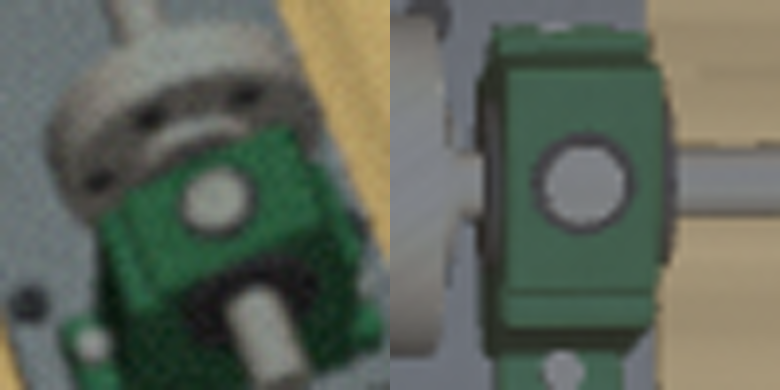

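```bash
python3 - <<'E'
from h import *
c=[ctrl.camera("side"),ctrl.camera("top")]
px=[(325+217/7.8-.5,250+202/7.8-.5),(366+195/7.8-.5,182+184/7.8-.5)]
A=np.zeros((3,3));b=np.zeros(3)
for k,(u,v) in zip(c,px):
    d=R.from_quat(k["orientation"]).as_matrix()@np.array([(u-k["cx"])/k["fx"],(v-k["cy"])/k["fy"],1])
    p=k["xyz"]+d*(.105-k["xyz"][2])/d[2]; print("at z=.105",p.round(4))
    d/=np.linalg.norm(d);M=np.eye(3)-np.outer(d,d);A+=M;b+=M@k["xyz"]
    W=cloud(k); print("depth pt",np.nanmean(W[round(v)-1:round(v)+2,round(u)-1:round(u)+2].reshape(-1,3),0).round(4))
print("tri",np.linalg.solve(A,b).round(4))
s=ctrl.sense(); print(s["t"],s["eef_pos"])
Rt=R.from_quat(s["orientation"]).as_matrix()
y=Rt[:,1]; print("tool y ang",np.degrees(np.arctan2(y[1],y[0])),"want",90+np.degrees(.033))
# shift to above probe
tgt=np.array([.4855,-.328,.405]); print(Rt.T@(tgt-s["eef_pos"]))
E
```

```text
at z=.105 [ 0.6025 -0.1425  0.105 ]
depth pt [ 0.6018 -0.142   0.1063]
at z=.105 [ 0.6018 -0.1414  0.105 ]
depth pt [ 0.602  -0.1404  0.1048]
tri [ 0.6025 -0.1416  0.1036]
4.1 [0.16321131 0.55135471 0.40477392]
tool y ang 73.5095813036589 want 91.89076072393172
[-5.58641295e-01 -7.51701123e-01 -3.00308818e-04]
```

Call:
{"op": "jog_arm", "data": {"moves": "-0.559 -0.752 0 -18.4;-0.559 -0.752 0 -18.4;-0.559 -0.752 0 -18.4;-0.559 -0.752 0 -18.4;-0.559 -0.752 0 -18.4;-0.559 -0.752 0 -18.4;-0.559 -0.752 0 -18.4;-0.559 -0.752 0 -18.4;-0.559 -0.752 0 -18.4;-0.559 -0.752 0 -18.4;-0.559 -0.752 0 -18.4;-0.559 -0.752 0 -18.4", "claw": 1}}

```text
t: 5.1
eef_pos: [0.3352, 0.0799, 0.4052]
orientation: [-0.017, 1.0, 0.0, 0.001]
contact_force: [1.1, 0.2, -0.2]
gripper_width: 0.0915
```

```bash
cat > st.py <<'E'
from h import *
import sys
s=ctrl.sense(); Rt=R.from_quat(s["orientation"]).as_matrix()
print("t",s["t"],"pos",s["eef_pos"].round(4),"F",s["contact_force"].round(2),"T",s["torque"].round(3),"w",s["gripper_width"].round(4))
y=Rt[:,1];print("yaw y",np.degrees(np.arctan2(y[1],y[0])).round(2),"z",Rt[:,2].round(4),"q",s["qpos"].round(3))
if len(sys.argv)>3: print("shift",(Rt.T@(np.array(list(map(float,sys.argv[1:4])))-s["eef_pos"])).round(4))
E
python3 st.py .4855 -.328 .287
```

```text
Traceback (most recent call last):
  File "st.py", line 4, in <module>
    print("t",s["t"],"pos",s["eef_pos"].round(4),"F",s["contact_force"].round(2),"T",s["torque"].round(3),"w",s["gripper_width"].round(4))
                                                                                                              ^^^^^^^^^^^^^^^^^^^^^^^^
AttributeError: 'float' object has no attribute 'round'
```

```bash
sed -i 's/s\["gripper_width"\].round(4)/round(s["gripper_width"],4)/' st.py; python3 st.py .4855 -.328 .287
```

```text
t 5.1 pos [0.3352 0.0799 0.4052] F [ 1.14  0.22 -0.22] T [ 0.06  -0.061  0.037] w 0.0915
yaw y 91.93 z [ 1.6e-03  5.0e-04 -1.0e+00] q [ 0.201 -0.055  2.014  0.     1.181 -1.404]
shift [-0.1362 -0.4128  0.1182]
```

Call:
{"op": "jog_arm", "data": {"moves": "-0.136 -0.413 0 0;-0.136 -0.413 0 0;-0.136 -0.413 0 0;-0.136 -0.413 0 0;-0.136 -0.413 0 0;-0.136 -0.413 0 0;-0.136 -0.413 0 0;-0.136 -0.413 0 0;-0.136 -0.413 0 0;-0.136 -0.413 0 0;-0.136 -0.413 0 0;-0.136 -0.413 0.02 0"}}

```text
t: 6.1
eef_pos: [0.4869, -0.3309, 0.3873]
orientation: [-0.015, 1.0, -0.003, 0.004]
contact_force: [0.6, -0.7, 1.1]
gripper_width: 0.0913
```

```bash
python3 st.py .4855 -.328 .287
```

```text
t 6.1 pos [ 0.4869 -0.3309  0.3873] F [ 0.56 -0.74  1.06] T [0.027 0.003 0.046] w 0.0913
yaw y 91.73 z [ 0.0077 -0.0066 -0.9999] q [-6.160e-01  3.500e-01  1.564e+00 -1.000e-03  1.218e+00 -2.217e+00]
shift [0.0021 0.0036 0.1003]
```

Call:
{"op": "jog_arm", "data": {"moves": "0.001 0.003 0.03 0;0.001 0.003 0.06 0;0.001 0.003 0.09 0;0.001 0.003 0.099 0;0.001 0.003 0.099 0"}}

```text
t: 6.52
eef_pos: [0.4833, -0.323, 0.2833]
orientation: [-0.017, 1.0, 0.002, -0.002]
contact_force: [-0.5, -0.8, 0.6]
gripper_width: 0.0911
```

```bash
python3 st.py .4855 -.328 .287
```

```text
t 6.5167 pos [ 0.4833 -0.323   0.2833] F [-0.48 -0.81  0.59] T [ 0.008  0.    -0.022] w 0.0911
yaw y 91.91 z [-0.0048  0.0035 -1.    ] q [-0.609  0.431  1.721  0.     0.996 -2.213]
shift [-0.002  -0.0051 -0.0038]
```

Call:
{"op": "jog_arm", "data": {"moves": "0 0 0 0;0 0 0 0;0 0 0 0"}}

```text
t: 6.77
eef_pos: [0.4845, -0.3237, 0.2878]
orientation: [-0.017, 1.0, -0.001, 0.002]
contact_force: [0.3, -0.5, 0.3]
gripper_width: 0.0914
```

```bash
python3 st.py .4855 -.328 .287
```

```text
t 6.7667 pos [ 0.4845 -0.3237  0.2878] F [ 0.31 -0.51  0.29] T [0.044 0.027 0.022] w 0.0914
yaw y 91.92 z [ 0.0034 -0.0023 -1.    ] q [-0.609  0.426  1.715  0.     0.996 -2.213]
shift [-0.0009 -0.0043  0.0008]
```

Call:
{"op": "jog_arm", "data": {"moves": "-0.001 -0.004 0 0;-0.001 -0.004 0 0;-0.001 -0.004 0 0;-0.001 -0.004 0 0;-0.001 -0.004 0 0;-0.001 -0.004 0 0;-0.001 -0.004 0 0;-0.001 -0.004 0 0", "claw": 0, "grip_force": 12}}

```text
t: 7.43
eef_pos: [0.4851, -0.3273, 0.2857]
orientation: [-0.017, 1.0, 0.0, -0.0]
contact_force: [-0.1, -0.4, -0.9]
gripper_width: 0.0407
```

```bash
python3 st.py .4855 -.328 .287
```

```text
t 7.4333 pos [ 0.4851 -0.3273  0.2857] F [-0.08 -0.44 -0.89] T [0.02  0.021 0.002] w 0.0407
yaw y 91.92 z [-1.e-04  1.e-04 -1.e+00] q [-0.613  0.433  1.71   0.     0.999 -2.218]
shift [-0.0004 -0.0007 -0.0013]
```

Still closing (40.7 mm open, against a 36 mm handle). I'll wait for the grip, then lift 38 mm.

Call:
{"op": "jog_arm", "data": {"moves": "0 0 0 0;0 0 0 0;0 0 0 0;0 0 -0.015 0;0 0 -0.038 0;0 0 -0.038 0;0 0 -0.038 0;0 0 -0.038 0"}}

```text
t: 8.1
eef_pos: [0.4847, -0.327, 0.3227]
orientation: [-0.017, 1.0, 0.001, -0.001]
contact_force: [0.2, 0.0, -2.5]
gripper_width: 0.0357
```

```bash
python3 st.py .4855 -.328 .325; python3 - <<'E'
from h import *
ims=[]
for n in ("side","top"):
    c=ctrl.camera(n); u,v=proj(c,[.485,-.328,.13]);u=int(u);v=int(v)
    ims.append(cv2.resize(c["pixels"][v-35:v+35,u-35:u+35],(400,400),interpolation=cv2.INTER_CUBIC))
cv2.imwrite("pics/lift.png",np.hstack(ims))
E
```

```text
t 8.1 pos [ 0.4847 -0.327   0.3227] F [ 0.19  0.02 -2.52] T [0.034 0.058 0.018] w 0.0357
yaw y 91.91 z [-0.0015  0.0013 -1.    ] q [-0.613  0.397  1.664  0.     1.083 -2.217]
shift [-0.0008 -0.001  -0.0023]
```

View pics/lift.png

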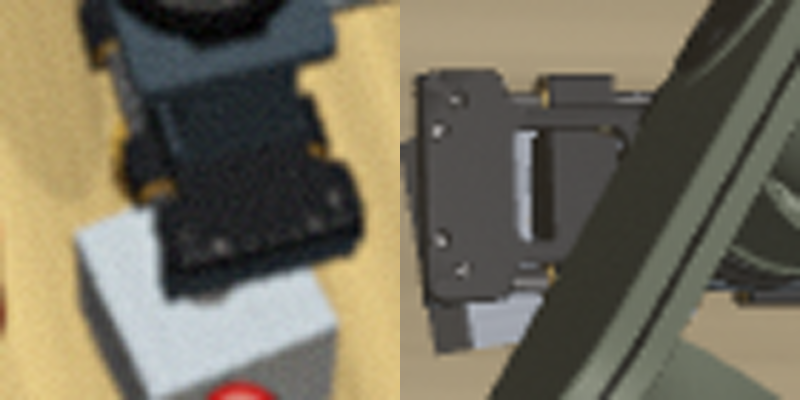

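Call:
{"op": "jog_arm", "data": {"moves": "0.005 0 0 0;0.01 0 0 0;0.014 0 0 0;0.018 0 0 0"}}

```text
t: 8.53
eef_pos: [0.4669, -0.328, 0.3236]
orientation: [-0.016, 1.0, 0.0, 0.001]
contact_force: [1.9, -0.9, -2.7]
gripper_width: 0.0362
```

```bash
python3 st.py
```

```text
t 8.5333 pos [ 0.4669 -0.328   0.3236] F [ 1.92 -0.95 -2.66] T [ 0.072 -0.657  0.035] w 0.0362
yaw y 91.89 z [ 1.3e-03  1.0e-04 -1.0e+00] q [-6.330e-01  3.750e-01  1.697e+00  1.000e-03  1.068e+00 -2.237e+00]
```

Call:
{"op": "jog_arm", "data": {"moves": "0.004 0 0 0;0.008 0 0 0;0.012 0 0 0;0.016 0 0 0;0.020 0 0 0;0.020 0 0 0"}}

```text
t: 9.03
eef_pos: [0.4464, -0.3286, 0.324]
orientation: [-0.017, 1.0, -0.0, -0.0]
contact_force: [1.0, 0.0, -2.1]
gripper_width: 0.0353
```

```bash
python3 st.py; python3 - <<'E'
from h import *
c=ctrl.camera("side"); u,v=proj(c,[.46,-.328,.13]);u=int(u);v=int(v)
cv2.imwrite("pics/tilt1.png",cv2.resize(c["pixels"][v-35:v+35,u-45:u+45],None,fx=7,fy=7,interpolation=cv2.INTER_CUBIC))
E
```

```text
t 9.0333 pos [ 0.4464 -0.3286  0.324 ] F [ 0.95  0.05 -2.14] T [-0.007 -0.282 -0.026] w 0.0353
yaw y 91.9 z [-3.e-04 -2.e-04 -1.e+00] q [-0.655  0.351  1.734 -0.     1.056 -2.259]
```

View pics/tilt1.png

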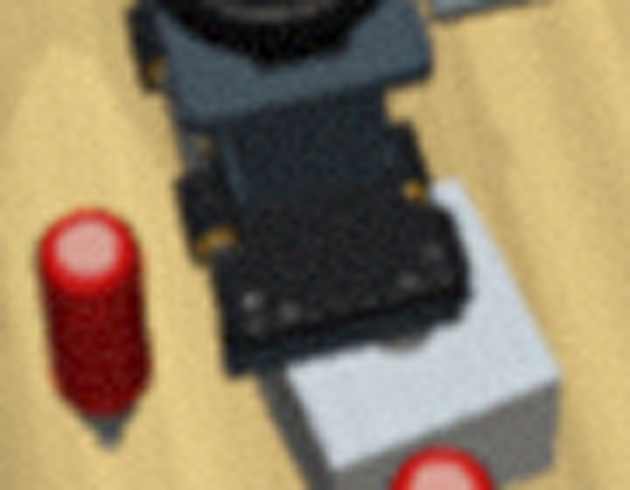

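Call:
{"op": "jog_arm", "data": {"moves": "0 0 0 0;0 0 -0.01 0;0 0 -0.03 0;0 0 -0.06 0;0 0 -0.09 0;0 0 -0.12 0;0 0 -0.12 0;0 0 -0.12 0;0 0 -0.12 0", "grip_force": 35}}

```text
t: 9.83
eef_pos: [0.4466, -0.3283, 0.4431]
orientation: [-0.017, 1.0, 0.001, -0.001]
contact_force: [0.8, -0.5, -1.6]
gripper_width: 0.0353
```

```bash
python3 st.py; python3 - <<'E'
from h import *
c=ctrl.camera("side"); s=ctrl.sense(); e=s["eef_pos"]
u,v=proj(c,e-[0,0,.2]);u=int(u);v=int(v)
cv2.imwrite("pics/tilt2.png",cv2.resize(c["pixels"][v-35:v+35,u-45:u+45],None,fx=7,fy=7,interpolation=cv2.INTER_CUBIC));print("crop",u-45,v-35)
L=[(d["confidence"],d["centre"]) for d in ctrl.landmark_of("stylus_tip",c)];print(L)
L=[(d["confidence"],d["centre"]) for d in ctrl.landmark_of("probe_grip",c)];print(L)
for a in (15,20,25):
    t=e-[0,0,.172]+.1*np.array([np.sin(np.radians(a)),0,-np.cos(np.radians(a))]); pu=proj(c,t); print(a,t.round(4),np.round(pu,1),(pu[0]-u+45)*7,(pu[1]-v+35)*7)
E
```

```text
t 9.8333 pos [ 0.4466 -0.3283  0.4431] F [ 0.83 -0.48 -1.6 ] T [0.081 0.044 0.011] w 0.0353
yaw y 91.92 z [-0.002   0.0012 -1.    ] q [-0.655  0.266  1.545 -0.     1.334 -2.259]
crop 264 283
[(0.44, [0.6444, -0.281, -0.0017])]
[(0.92, [0.4755, -0.4239, 0.0979]), (0.73, [0.3888, -0.3144, 0.1021])]
15 [ 0.4725 -0.3283  0.1738] [320.9 332.6] 398.259319708796 346.8995292955504
20 [ 0.4809 -0.3283  0.1764] [324.5 331.2] 423.17467966369003 337.37091384629
25 [ 0.4889 -0.3283  0.1798] [327.9 329.7] 447.35789882161623 326.85312296317693
```

View pics/tilt2.png

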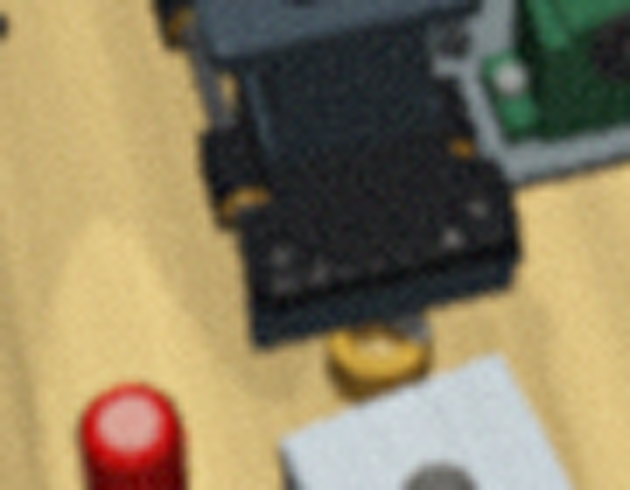

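Call:
{"op": "jog_arm", "data": {"moves": "0.02 0.11 0 60;0.02 0.11 0 60;0.02 0.11 0 60;0.02 0.11 0 60;0.02 0.11 0 60;0.02 0.11 0 60;0.02 0.11 0 60;0.02 0.11 0 60;0.02 0.11 0 60;0.02 0.11 0 60;0.02 0.11 0 60;0.02 0.11 0 60"}}

```text
t: 10.98
eef_pos: [0.4234, -0.2193, 0.4432]
orientation: [0.485, 0.875, 0.0, -0.001]
contact_force: [0.4, -1.0, -1.8]
gripper_width: 0.0352
```

```bash
python3 st.py; python3 - <<'E'
from h import *
import pickle
c=ctrl.camera("side"); s=ctrl.sense(); pickle.dump((c,s),open("m1.pkl","wb")); e=s["eef_pos"]
u,v=proj(c,e-[0,0,.2]);u=int(u);v=int(v)
cv2.imwrite("pics/tilt3.png",cv2.resize(c["pixels"][v-35:v+35,u-45:u+45],None,fx=8,fy=8,interpolation=cv2.INTER_CUBIC));print("crop",u-45,v-35)
for th in("stylus_tip","probe_grip","probe"):
    print(th,[(d["confidence"],d["centre"]) for d in ctrl.landmark_of(th,c)])
E
```

```text
t 10.9833 pos [ 0.4234 -0.2193  0.4432] F [ 0.42 -1.   -1.85] T [-0.06   0.051  0.004] w 0.0352
yaw y 31.98 z [-1.1e-03  7.0e-04 -1.0e+00] q [-0.502  0.14   1.708  0.     1.295 -1.06 ]
crop 243 245
stylus_tip [(0.6, [0.4426, -0.2463, 0.1767])]
probe_grip [(0.97, [0.3832, -0.3142, 0.1014]), (0.73, [0.4748, -0.4267, 0.1003]), (0.68, [0.426, -0.2206, 0.2726])]
probe [(0.93, [0.3846, -0.3125, 0.0022]), (0.7, [0.4773, -0.4259, 0.0019]), (0.6, [0.4428, -0.2488, 0.1734])]
```

View pics/tilt3.png

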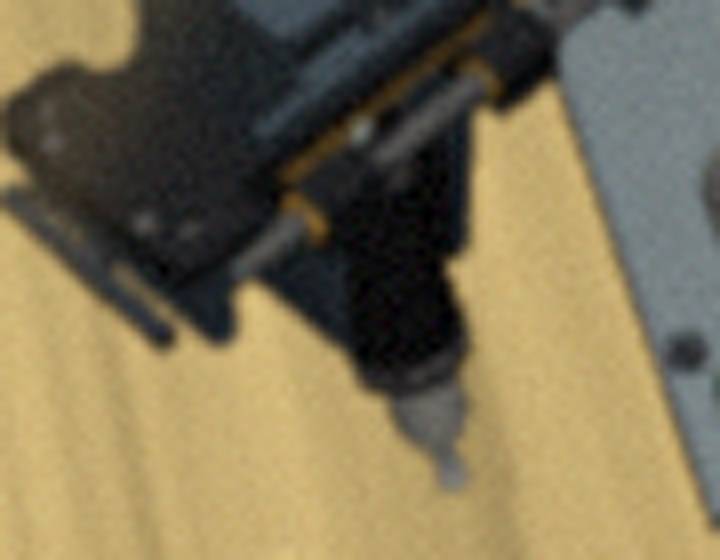

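```bash
python3 - <<'E'
from h import *
import pickle
c,s=pickle.load(open("m1.pkl","rb")); e=s["eef_pos"]; Rt=R.from_quat(s["orientation"]).as_matrix()
im=c["pixels"][245:315,243:333].copy(); im=cv2.resize(im,None,fx=8,fy=8,interpolation=cv2.INTER_CUBIC)
g=e+Rt[:,2]*.172
for a,col in((14,(255,0,0)),(17,(255,255,0)),(20,(0,255,0)),(23,(0,255,255)),(26,(0,0,255))):
    r=np.radians(a); d=-np.sin(r)*Rt[:,0]+np.cos(r)*Rt[:,2]
    for L in (.04,.07,.095):
        p=np.array(proj(c,g+L*d)); print(a,L,((p-[243,245]+.5)*8).round(0),end=' ')
        cv2.circle(im,tuple(((p-[243,245]+.5)*8).astype(int)),3,col,-1)
    print()
cv2.imwrite("pics/tilt3b.png",im)
E
```

```text
14 0.04 [392. 333.] 14 0.07 [414. 405.] 14 0.095 [432. 463.] 
17 0.04 [397. 335.] 17 0.07 [422. 410.] 17 0.095 [443. 470.] 
20 0.04 [402. 338.] 20 0.07 [430. 415.] 20 0.095 [454. 477.] 
23 0.04 [406. 340.] 23 0.07 [439. 419.] 23 0.095 [465. 483.] 
26 0.04 [411. 342.] 26 0.07 [446. 423.] 26 0.095 [475. 488.]
```

View pics/tilt3b.png

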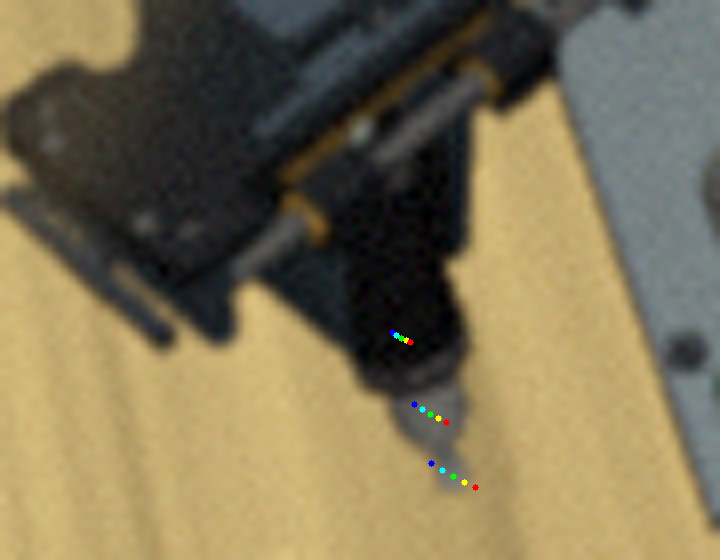

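Call:
{"op": "jog_arm", "data": {"moves": "-0.0074 0.1556 0 -60;-0.0074 0.1556 0 -60;-0.0074 0.1556 0 -60;-0.0074 0.1556 0 -60;-0.0074 0.1556 0 -60;-0.0074 0.1556 0 -60;-0.0074 0.1556 0 -60;-0.0074 0.1556 0.02 -60;-0.0074 0.1556 0.03 -60;-0.0074 0.1556 0.03 -60;-0.0074 0.1556 0.03 -60;-0.0074 0.1556 0.03 -60"}}

```text
t: 12.18
eef_pos: [0.5597, -0.1435, 0.4145]
orientation: [-0.016, 1.0, -0.0, 0.001]
contact_force: [-0.6, -0.9, -1.2]
gripper_width: 0.0352
```

```bash
python3 st.py .5592 -.1431 .3944; python3 - <<'E'
from h import *
s=ctrl.sense(); e=s["eef_pos"]; Rt=R.from_quat(s["orientation"]).as_matrix(); ims=[]
r=np.radians(20); d=-np.sin(r)*Rt[:,0]+np.cos(r)*Rt[:,2]; tip=e+Rt[:,2]*.172+.1*d; print("tip est",tip)
for n in ("side","top"):
    c=ctrl.camera(n); u,v=np.array(proj(c,[.602,-.1417,.105]));uu=int(u)-25;vv=int(v)-25
    i=cv2.resize(c["pixels"][vv:vv+50,uu:uu+50],(400,400),interpolation=cv2.INTER_CUBIC)
    for p,col in(([.602,-.1417,.105],(0,0,255)),(tip,(0,255,0))):
        q=np.array(proj(c,p)); cv2.circle(i,tuple(((q-[uu,vv]+.5)*8).astype(int)),3,col,-1)
    ims.append(i)
    print(n,[(x["confidence"],x["centre"]) for x in ctrl.landmark_of("stylus_tip",c)])
cv2.imwrite("pics/app.png",np.hstack(ims))
E
```

```text
t 12.1833 pos [ 0.5597 -0.1435  0.4145] F [-0.55 -0.88 -1.16] T [ 0.058  0.012 -0.004] w 0.0352
yaw y 91.85 z [ 1.3e-03 -3.0e-04 -1.0e+00] q [-0.271  0.318  1.542  0.     1.28  -1.874]
shift [0.0005 0.0004 0.0201]
tip est [ 0.59420214 -0.14243654  0.14856482]
side [(0.71, [0.5093, 0.4768, 0.0005])]
top []
```

View pics/app.png

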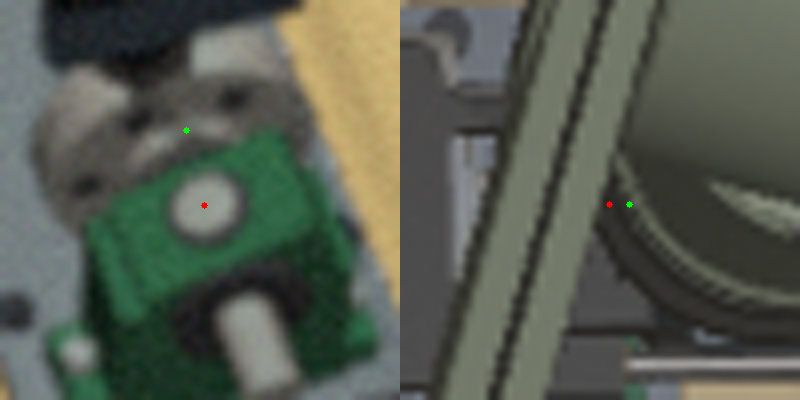

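Call:
{"op": "jog_arm", "data": {"moves": "-0.003 0.001 0.012 0;-0.005 0.001 0.024 0;-0.005 0.001 0.036 0;-0.005 0.001 0.036 0;-0.005 0.001 0.036 0;-0.005 0.001 0.036 0;-0.005 0.001 0.036 0"}}

```text
t: 12.97
eef_pos: [0.5646, -0.1423, 0.3789]
orientation: [-0.017, 1.0, -0.0, 0.001]
contact_force: [-0.2, 0.1, -1.4]
gripper_width: 0.0353
```

```bash
cat > look.py <<'E'
from h import *
import sys
s=ctrl.sense(); e=s["eef_pos"]; Rt=R.from_quat(s["orientation"]).as_matrix()
r=np.radians(20); d=-np.sin(r)*Rt[:,0]+np.cos(r)*Rt[:,2]; tip=e+Rt[:,2]*.172+.1*d; print("tip est (unpressed)",tip.round(4))
n=np.array([-.3427,-.0113,.939]); w=tip-[.602,-.1417,.105]; print("along n",(w@n).round(4),"lateral",(w-(w@n)*n).round(4))
c=ctrl.camera("side"); u,v=np.array(proj(c,[.602,-.1417,.105]));uu=int(u)-30;vv=int(v)-28
i=cv2.resize(c["pixels"][vv:vv+50,uu:uu+60],None,fx=10,fy=10,interpolation=cv2.INTER_CUBIC)
j=i.copy()
if len(sys.argv)>2:
  for p,col in(([.602,-.1417,.105],(0,0,255)),(tip,(0,255,0))):
    q=np.array(proj(c,p)); cv2.circle(i,tuple(((q-[uu,vv]+.5)*10).astype(int)),3,col,-1)
print([(x["confidence"],x["centre"]) for x in ctrl.landmark_of("stylus_tip",c)])
cv2.imwrite(f"pics/{sys.argv[1]}.png",i)
E
python3 st.py; python3 look.py near1 1
```

```text
t 12.9667 pos [ 0.5646 -0.1423  0.3789] F [-0.16  0.1  -1.41] T [ 0.017  0.065 -0.032] w 0.0353
yaw y 91.91 z [ 2.e-03 -4.e-04 -1.e+00] q [-0.267  0.348  1.59   0.     1.202 -1.871]
tip est (unpressed) [ 0.5993 -0.1412  0.113 ]
along n 0.0084 lateral [0.0002 0.0005 0.0001]
[]
```

View pics/near1.png

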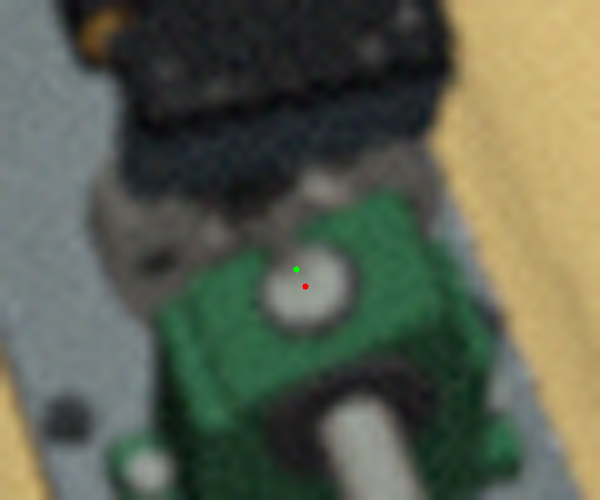

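Call:
{"op": "jog_arm", "data": {"moves": "-0.001 0 0.003 0;-0.002 0 0.0055 0;-0.003 0 0.008 0;-0.003 0 0.008 0;-0.003 0 0.008 0"}}

```text
t: 13.48
eef_pos: [0.5675, -0.1421, 0.3696]
orientation: [-0.017, 1.0, 0.0, -0.0]
contact_force: [0.2, -1.2, 1.1]
gripper_width: 0.0353
```

```bash
python3 st.py;python3 look.py near2 1
```

```text
t 13.4833 pos [ 0.5675 -0.1421  0.3696] F [ 0.22 -1.25  1.1 ] T [-0.01   0.098  0.009] w 0.0353
yaw y 91.91 z [-2.e-04  1.e-04 -1.e+00] q [-0.265  0.359  1.597  0.     1.186 -1.869]
tip est (unpressed) [ 0.6016 -0.1409  0.1037]
along n -0.0011 lateral [-0.0008  0.0007 -0.0003]
[]
```

View pics/near2.png

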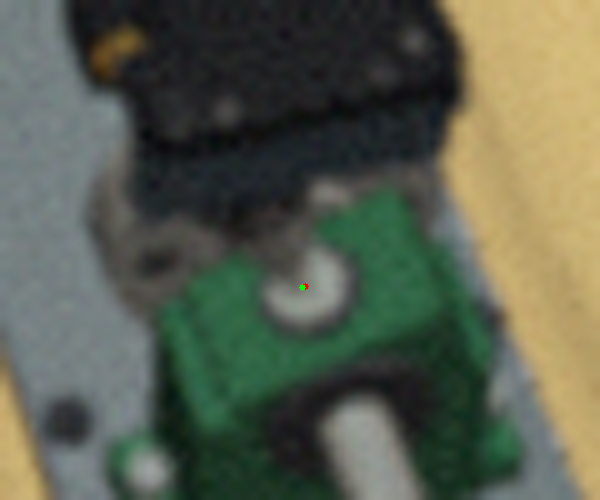

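```bash
cat > f.py <<'E'
from h import *
F=[];P=[]
for k in range(6):
    ctrl.camera("side"); s=ctrl.sense(); F.append(np.r_[s["contact_force"],s["torque"]]); P.append(s["eef_pos"])
print(s["t"],np.mean(F,0).round(2),np.std(F,0).round(2),np.mean(P,0).round(4),s["gripper_width"])
E
python3 f.py
```

```text
13.8833 [-0.54 -0.11 -0.49 -0.01  0.08  0.02] [0.36 0.62 0.41 0.01 0.03 0.02] [ 0.5674 -0.1421  0.3698] 0.035357677026872626
```

Call:
{"op": "jog_arm", "data": {"moves": "-0.0005 0 0.0014 0;-0.001 0 0.0028 0;-0.0015 0 0.0042 0;-0.0015 0 0.0042 0;-0.0015 0 0.0042 0;-0.0015 0 0.0042 0"}}

```text
t: 14.38
eef_pos: [0.5688, -0.1421, 0.3657]
orientation: [-0.017, 1.0, 0.0, -0.0]
contact_force: [-1.4, 0.4, 2.8]
gripper_width: 0.0355
```

```bash
python3 f.py;python3 look.py near3
```

```text
14.6833 [-2.   -0.32  1.58 -0.04  0.36 -0.01] [0.35 0.68 0.2  0.03 0.02 0.03] [ 0.5688 -0.1421  0.3656] 0.03550105938532088
tip est (unpressed) [ 0.603  -0.1409  0.0996]
along n -0.0054 lateral [-0.0009  0.0007 -0.0003]
[]
```

View pics/near3.png

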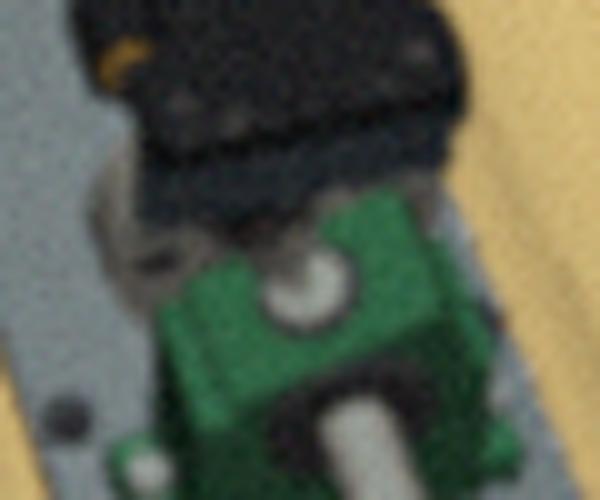

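```bash
python3 - <<'E'
from h import *
F=[];I=[]
for k in range(8):
    c=ctrl.camera("side"); I.append(c["pixels"].astype(float)); s=ctrl.sense(); F.append(np.r_[s["contact_force"],s["torque"]])
print(s["t"],np.mean(F,0).round(2),s["eef_pos"],s["gripper_width"])
im=np.mean(I,0).astype(np.uint8); Rt=R.from_quat(s["orientation"]).as_matrix(); g=s["eef_pos"]+Rt[:,2]*.172
u,v=np.array(proj(c,[.59,-.1417,.13]));uu=int(u)-15;vv=int(v)-15; out=[]
for a in (None,15,20,25):
    i=cv2.resize(im[vv:vv+30,uu:uu+30],None,fx=13,fy=13,interpolation=cv2.INTER_CUBIC)
    if a:
        r=np.radians(a); d=-np.sin(r)*Rt[:,0]+np.cos(r)*Rt[:,2]
        b=np.cross(d,Rt[:,1]); ph=np.linspace(0,6.3,40)
        for L,rad,col in((.04,.018,(255,0,255)),(.07,.0115,(0,255,255)),(.089,.005,(0,0,255))):
            p=g+L*d+rad*(np.cos(ph)[:,None]*b+np.sin(ph)[:,None]*Rt[:,1]); q=np.stack(proj(c,p),-1)
            cv2.polylines(i,[((q-[uu,vv]+.5)*13).astype(np.int32)],True,col,1)
    out.append(i)
cv2.imwrite("pics/ov.png",np.vstack([np.hstack(out[:2]),np.hstack(out[2:])])[:,:,:])
x=cv2.imread("pics/ov.png"); cv2.imwrite("pics/ov.png",cv2.resize(x,(600,600)))
E
```

```text
15.1833 [-2.14 -0.46  1.98 -0.05  0.39 -0.04] [ 0.5688696  -0.14203981  0.36551393] 0.03567475512030187
```

View pics/ov.png

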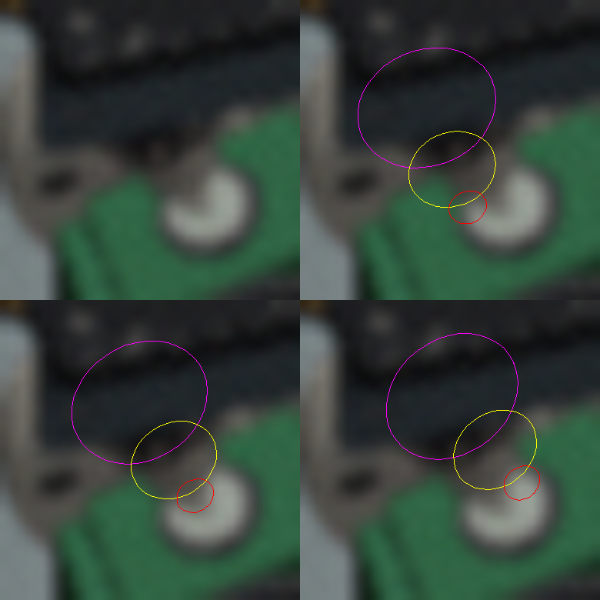

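```bash
python3 - <<'E'
from cell import ctrl
print(ctrl.finish_job())
E
```

```text
the job is handed in; nothing more can be done
None
```

I took the black probe from its stand and set it on the pad of the -y bearing block, the one nearest the flywheel. I handed the job in with the probe still gripped and pressed there. No verdict is reported, so what follows rests on my own checks.

- **Tilt:** The jog can't tilt the tool, so I let the probe pivot about the jaw axis against the rim of the stand's hole. A clear side view afterwards showed about 20° (19.5–20°). On the pad, the overlay still fitted 20° best, though 21–22° can't be ruled out.
- **Position:** By arm pose, the tip is within about 1.2 mm of the pad centre. The pad was found from both cameras, which agreed to about 1 mm. The tip barely shows against the pad, so the picture confirms this only to about 2 mm.
- **Press:** The arm pose gives about 5.5 mm of spring travel. The force reading gives 3.7–4.1 N, or about 6–7 mm. These differ by about 1 mm, but both put the spring near half-way and well clear of its 12 mm stop. There is a small sideways force of up to roughly 0.8 N.
- **Grip and time:** The grip is set to 35 N. The opening reads 35.7 mm and the arm was steady. I handed in at about 15.2 s.
- **Other things on the bench:** I never aimed at or saw contact with any of them, but I did not do a full final check that each is still in place.

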